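# Change over the cooled vial trays

### The job

The tray full of vials has been left standing out of its cooler: push it fully home with the fingertips. Draw the other cooler's empty tray all the way out to its stop, ready for filling, by hooking a fingertip behind the lip of its front panel; do not pinch either panel. Move the trays smoothly, without slamming or jerking them, and leave the jar, the bottle and the tube rack where they stand.

Things in the scene. Friction and masses are not known exactly. Their poses are not given: they have to be found in the camera images.
- loaded_cooler: Low white cooled vial-tray unit, fixed, 150 mm wide, front towards the robot. Its tray holds 40 amber vials with white caps and starts part way out. Origin on the bench below the middle of the hood's front edge; +x to the rear, z up; the tray slides out along -x. Clear-windowed hood x 0 to 190 mm, 95 mm high; fan housing to x 250 mm, 125 mm high.
- empty_cooler: The same make of unit with the same axes; its tray has only empty holes and starts shut. The two units stand side by side, either one on the left, each turned a little, at least 50 mm apart.
- loaded_tray (a joint): How far the tray with the vials stands out, m: 0 fully home (hard stop), 0.150 fully out (hard stop). Starts 0.06 to 0.13 out. Rail friction about 2 N, a little more when moved faster; the tray stays where it is left.
- empty_tray (a joint): How far the empty tray stands out, m: 0 fully home, 0.150 fully out (hard stop). Starts at 0. Trays are alike. Behind the front panel with its rubber strip lies a finger channel open at the top, 51 mm long in x and 112 mm wide, floor 32 mm above the bench; behind it the tray's inner front, 84 mm high, at the hood's edge when shut. All moves with the tray.
- loaded_lip (a point): Middle of the top edge of the upright aluminium front panel of the tray with the vials. Panel (loaded_tray_c0): 7 mm thick, 140 mm wide, from 25 to 79 mm above the bench; the point lies midway through its thickness, 79 mm above the bench, 3.5 mm behind the outer face. Behind it a rubber strip (loaded_tray_c1). Moves with the tray.
- empty_lip (a point): The same point on the empty tray's panel (empty_tray_c0), whose upper part is the lip; 58.5 mm in front of its unit's origin when shut. On the panel's back is a rubber finger strip (empty_tray_c1) 4 mm thick, 126 mm wide, 33 to 76 mm above the bench; its back face, on which a hooking fingertip bears, lies 7.5 mm behind this point (towards +x of the unit). Moves with the tray.
- jar: Bystander: small white capped jar, 42 mm across, 75 mm high, loose, standing in front of the gap between the units. Origin at the centre of its underside.
- reagent: Bystander: amber glass bottle with a black cap, 62 mm across, 135 mm high, loose, to the left of the units. Origin at the centre of its underside.
- rack: Bystander: white rack of capped plastic tubes, 72 x 125 mm, 95 mm high, loose, to the right of the units. Origin at the centre of its underside.

How it is judged:
On the way, in this order (a step that is already met when the one before it is completed fails the run):
1. a fingertip bears on the back of the lip as the empty tray starts out (contact force between the fingers and empty_tray_c1 above 0.5 N and value of joint empty_tray below 0.06 m), for 0.1 s.
2. still hooked behind the lip, it draws the empty tray well out (contact force between the fingers and empty_tray_c1 above 0.5 N and value of joint empty_tray above 0.1 m), for 0.05 s.
At the end, for the whole second after the job is handed in: The tray with the vials is home (less than 5 mm out) and the empty tray stands at its outer stop (more than 142 of 150 mm out), both at rest; jar, bottle and rack within 15 mm of where they stood (value of joint loaded_tray below 0.005 m and value of joint empty_tray between 0.142 and 0.156 m and velocity of joint loaded_tray between -0.005 and 0.005 m/s and velocity of joint empty_tray between -0.005 and 0.005 m/s and distance of each of jar, reagent, rack from where it was at the start of the episode below 0.015 m); the robot touches nothing.
It fails at once if a tray's front panel is pinched (the fingers press on its front and on its back at once) ((contact force between the fingers and loaded_tray_c0 above 1 N and contact force between the fingers and loaded_tray_c1 above 1 N) or (contact force between the fingers and empty_tray_c0 above 1 N and contact force between the fingers and empty_tray_c1 above 1 N)).
It fails at once if a tray is slammed or jerked (faster than 0.4 m/s) (velocity of joint any of loaded_tray, empty_tray above 0.4 m/s or velocity of joint any of loaded_tray, empty_tray below -0.4 m/s).
It fails at once if the jar, the bottle or the rack is lifted or moved by more than 15 mm (distance of any of jar, reagent, rack from where it was at the start of the episode above 0.015 m).
It also fails if it takes over 48 s, if anything falls off the work surface, if the arm or the gripper's body presses on something with over 40 N, if the wrist force passes 120 N, or if a joint passes its speed limit or range.

### The arm

A 6-joint arm with a two-finger parallel gripper is mounted at the origin on the work surface. World frame = base frame: x ahead of the robot, y to its left, z up, the work surface at z = 0. Lengths are in m, angles in rad, forces in N, time in s.
With the tool pointing down it reaches from about 0.35 to 0.975 m from the base axis. Payload 17.4 kg.
Tool frame: the origin (TCP) lies at the very end of the fingers, on their centre line; the grasp point (between the pads) lies 19 mm behind it (env.tcp_to_grasp is the distance from the TCP to the grasp point, in m); z points along the fingers, y is the direction in which the jaws open and shut (so a half turn about z gives the same grasp; the last joint's range is limited). The gripper opens to 85 mm and grips with 20 to 120 N. Pads are 22 mm wide; open, the fingers measure 114 mm over their backs; the gripper's body (76 mm by 85 mm) begins 54 mm behind the grasp point. The pads swing forward as they close: fully open they stand 13 mm farther back than shut.
Start: joints at [1.221, 0.116, 1.442, -0, 1.584, -0.038], TCP at [0.207, 0.642, 0.201] pointing down, gripper open.
Joint ranges: [-2.83, 2.83], [-0.83, 2.19], [0.07, 2.5], [-1.14, 4.28], [0.01, 3], [-2.97, 2.97]. Speed limits (rad/s): [1.89, 1.89, 2.22, 3.14, 3.14, 3.14].

### API

Orientations are given as a unit quaternion [x, y, z, w].
In Python, from station import env gives the robot as it stands.
- The arm moves only by the tool step_arm, never from a script. Its argument "increments" is a list of rows, each an object of numbers: "tx", "ty", "tz": the shift along the world's x, y, z in m; "ax", "ay", "az": the turn, a rotation vector about the world's x, y, z in degrees; "claw": the opening in per cent of the stroke, from 0 (shut) to 100 (fully open). In form: [{"tx": .., "ty": .., "tz": .., "ax": .., "ay": .., "az": .., "claw": ..}, ...]. A call has 1 to 10 rows; each row shifts and turns the pose as measured when the row begins; what a row does not reach is not made up. A row lasts 1/8 s, in which the tool goes at most 62.5 mm and 10.7 degrees, less where a joint would pass 70% of its speed; a pose out of reach is approached as far as the arm can. A call with a gripper value outside its range is refused whole. The fingers move at their own pace and stop on an object; "newtons" is the grip in N (left out, the last holds). Time passes only in rows, so rows that do not move let the fingers close. It gives the time, the measured TCP pose, the force and the opening at its end, in the units of the state.
- env.read_state(): the state, without advancing time (a new reading comes with each control period).
- env.read_camera(name): name is "scene" or "top" or "wrist"; returns the picture (480x640x3 uint8, red, green, blue); there is no depth.
- env.get_calibration(name): a dict with "fovy" (degrees; the focal length in pixels is half the picture's height over the tangent of half this angle, whatever the lens; pixels are square), "cx", "cy" (the principal point, pixels), "rvec" (rotation vector, rad) and "tvec" (3), from world to camera coordinates, as OpenCV has them. Camera axes: x right, y down, z forward; pixel columns grow to the right and rows downward; lengths in m; the calibration is good to about 2 mm. A picture is of the moment at which its call begins: read the wrist's pose just before it. get_calibration takes no time and is no camera call; for the wrist camera it gives the pose at the moment of the call.
- env.sign_off(): hands the job in, once; it reports no verdict.
The state is a dict: "time": time; "joints": joint angles; "qd": joint speeds; "tau": joint torques, N m; "ee_pos": TCP position; "eef_rot": TCP orientation; "force": force on the tool from outside, world axes, zero at the start; "torque": the same for the moment, N m; "opening": finger opening in m.
Only numpy, scipy, OpenCV 4.12 (cv2) and the standard library are available. Lean on these libraries where they do the work, as an engineer would, in place of code of your own. Each camera call takes 0.05 s, during which the arm holds its last target. There are 200 camera calls.

## Working session

There is one attempt and no reset: what is moved stays moved. The work goes in short steps, Python scripts to look and compute and a tool call to move; the robot and the scene stay as the last step left them, time stands still between calls to the robot, and variables do not carry over. Pictures are saved under pics/ and viewed, about 8 in all and at most 12, crops included, and the job is handed in when it is done.

Besides the shell and the picture viewer there is one more tool, called after "Emit:" by a JSON object that holds its "method" and its "body". step_arm: Moves the arm, as the interface text tells. Its arguments: {"type":"object","properties":{"increments":{"type":"array"},"newtons":{"type":"number"}},"required":["increments"]}

```bash
ls; mkdir -p pics; cat > h.py <<'E'
from station import env
import numpy as np, cv2
def cal(n):
    c=env.get_calibration(n); f=240/np.tan(np.radians(c["fovy"])/2)
    K=np.array([[f,0,c["cx"]],[0,f,c["cy"]],[0,0,1.]]); R=cv2.Rodrigues(np.array(c["rvec"],float))[0]
    return K,R,np.array(c["tvec"],float).ravel()
def ray(C,uv,z):
    K,R,t=C; d=R.T@np.linalg.inv(K)@np.array([uv[0],uv[1],1.]); o=-R.T@t
    return o+d*(z-o[2])/d[2]
def proj(C,p):
    K,R,t=C; q=K@(R@np.asarray(p,float)+t); return q[:2]/q[2]
def shot(n,f):
    im=env.read_camera(n); cv2.imwrite("pics/"+f,im[:,:,::-1]); return im
E
python3 - <<'E'
from h import *
print(env.read_state())
for n in("scene","top"):
    shot(n,n+"0.png"); K,R,t=cal(n); print(n,-R.T@t,R[2],K[0,0])
    print(env.get_calibration(n))
E
```

```text
pics
{'time': 0.0, 'joints': array([ 1.22119519e+00,  1.16516037e-01,  1.44228992e+00, -1.92009428e-05,
        1.58401797e+00, -3.78091545e-02]), 'qd': array([ 0.00099835, -0.0013404 ,  0.00092409, -0.00039689, -0.00040549,
        0.00032309]), 'tau': array([ 2.56357627e-03, -7.32005811e+01, -6.32479191e+01,  1.50775077e-04,
        6.51052324e-03, -1.62633853e-05]), 'ee_pos': array([0.20700419, 0.64222307, 0.19992663]), 'eef_rot': array([ 1.55265376e-01,  9.87872605e-01, -6.05972858e-04, -1.09087867e-04]), 'force': array([ 0.13831144, -0.02024389,  0.4689443 ]), 'torque': array([ 0.05322692, -0.03318575,  0.03932929]), 'opening': 0.08556405094376264}
scene [ 1.19806092 -0.57237842  0.98629594] [-0.50064371  0.45485328 -0.7365218 ] 455.45405820898395
{'fovy': 55.57367829489631, 'cx': 328.8085383033712, 'cy': 240.42163181348272, 'rvec': array([ 2.21762395,  1.00210678, -0.37686133]), 'tvec': array([-0.37775482, -0.27534923,  1.58657833])}
top [0.41468596 0.00374464 1.23783001] [ 0.13192305  0.00672442 -0.99123715] 517.3751598773372
{'fovy': 49.771286778105214, 'cx': 321.68216590196477, 'cy': 236.87581648959164, 'rvec': array([ 2.12788252, -2.17039316,  0.13364662]), 'tvec': array([0.02324105, 0.5740108 , 1.17225128])}
```

View pics/top0.png

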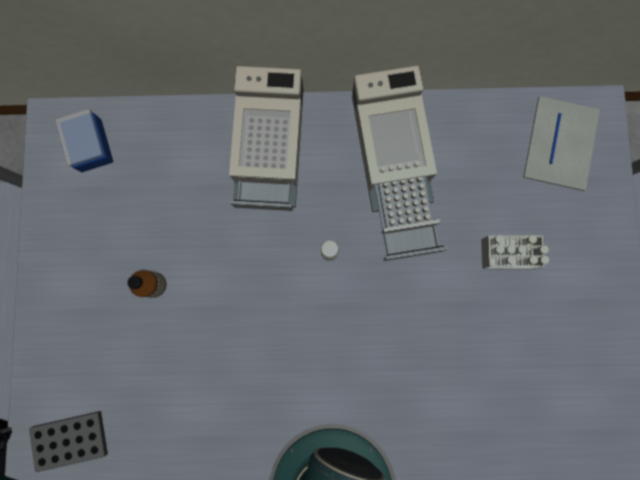

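View pics/scene0.png

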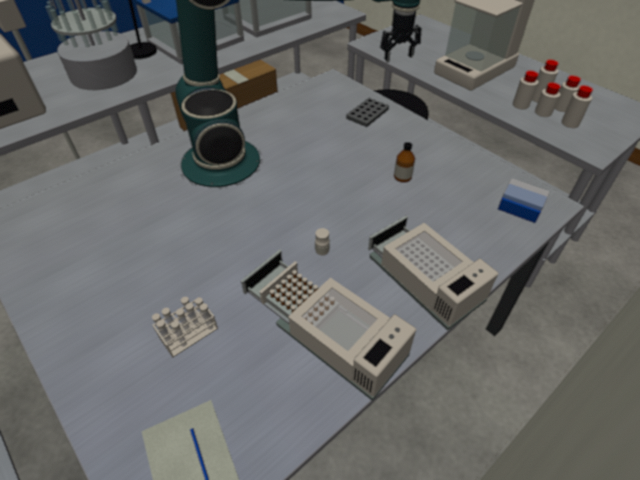

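The top view shows the empty cooler on the left, with its panel from about (233,206) to (296,209). The loaded cooler is on the right, with its panel from (386,257) to (444,248). The jar is at (330,249), the bottle at (146,283) and the rack at (515,252). I'll take one enlarged crop to measure from.

```bash
python3 - <<'E'
from h import *
im=cv2.imread("pics/top0.png")[160:270,225:455]
cv2.imwrite("pics/c1.png",cv2.resize(im,None,fx=3.4,fy=3.4,interpolation=cv2.INTER_CUBIC))
C=cal("top")
for n,a,b in(("E",(233,206),(296,209)),("L",(386,257),(444,249))):
    p,q=ray(C,a,.079),ray(C,b,.079); print(n,p,q,np.linalg.norm(p-q),(p+q)/2,np.degrees(np.arctan2(p[0]-q[0],p[1]-q[1])))
for n,a,b in(("Ehood",(230,179),(296,182)),("Lhood",(369,185),(437,176))):
    p,q=ray(C,a,.095),ray(C,b,.095); print(n,p,q,np.linalg.norm(p-q),(p+q)/2,np.degrees(np.arctan2(p[0]-q[0],p[1]-q[1])))
for n,a,z in(("jar",(330,249),.075),("bottle",(138,283),.135)): print(n,ray(C,a,z))
print("rack",ray(C,(488,252),.05))
E
```

```text
E [0.64408843 0.2125313  0.079     ] [0.63412667 0.06884776 0.079     ] 0.14402845800085567 [0.63910755 0.14068953 0.079     ] 3.966040457532884
L [ 0.52039166 -0.13191543  0.079     ] [ 0.53581954 -0.26274646  0.079     ] 0.1317375328507528 [ 0.5281056  -0.19733095  0.079     ] -6.725385728941421
Ehood [0.70329298 0.21667131 0.095     ] [0.69313229 0.06716608 0.095     ] 0.14985010967454607 [0.69821264 0.14191869 0.095     ] 3.8879647291159944
Lhood [ 0.68267491 -0.09752336  0.095     ] [ 0.70017341 -0.25162333  0.095     ] 0.15509029592519738 [ 0.69142416 -0.17457335  0.095     ] -6.4783530616437135
jar [ 0.54142551 -0.00663281  0.075     ]
bottle [0.4702546 0.4047264 0.135    ]
rack [ 0.5298787  -0.37003863  0.05      ]
```

View pics/c1.png

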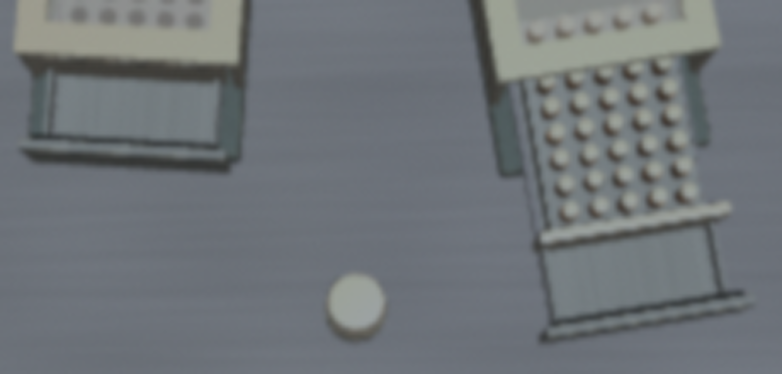

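The crop puts the empty lip at about (0.6455, 0.142) with the unit yawed −4°. The loaded lip is at about (0.529, −0.198) with yaw about +7°, standing roughly 0.11 m out. I'll move above the empty channel with the fingers shut, passing over the bottle at a safe height.

Emit:
{"method": "step_arm", "body": {"increments": [{"tx": 0.033,"ty": -0.036,"az": 1.4,"claw": 0},{"tx": 0.033,"ty": -0.036,"az": 1.4,"claw": 0},{"tx": 0.033,"ty": -0.036,"az": 1.4,"claw": 0},{"tx": 0.033,"ty": -0.036,"az": 1.4,"claw": 0},{"tx": 0.033,"ty": -0.036,"az": 1.4,"claw": 0},{"tx": 0.033,"ty": -0.036,"az": 1.4,"claw": 0},{"tx": 0.033,"ty": -0.036,"az": 1.4,"claw": 0},{"tx": 0.033,"ty": -0.036,"az": 1.4,"claw": 0},{"tx": 0.033,"ty": -0.036,"az": 1.4,"claw": 0},{"tx": 0.033,"ty": -0.036,"az": 1.4,"claw": 0}], "newtons": 20}}

```text
invalid input
```

Emit:
{"method": "step_arm", "body": {"increments": [{"tx": 0.033,"ty": -0.036,"tz": 0.0,"ax": 0.0,"ay": 0.0,"az": 1.4,"claw": 0},{"tx": 0.033,"ty": -0.036,"tz": 0.0,"ax": 0.0,"ay": 0.0,"az": 1.4,"claw": 0},{"tx": 0.033,"ty": -0.036,"tz": 0.0,"ax": 0.0,"ay": 0.0,"az": 1.4,"claw": 0},{"tx": 0.033,"ty": -0.036,"tz": 0.0,"ax": 0.0,"ay": 0.0,"az": 1.4,"claw": 0},{"tx": 0.033,"ty": -0.036,"tz": 0.0,"ax": 0.0,"ay": 0.0,"az": 1.4,"claw": 0},{"tx": 0.033,"ty": -0.036,"tz": 0.0,"ax": 0.0,"ay": 0.0,"az": 1.4,"claw": 0},{"tx": 0.033,"ty": -0.036,"tz": 0.0,"ax": 0.0,"ay": 0.0,"az": 1.4,"claw": 0},{"tx": 0.033,"ty": -0.036,"tz": 0.0,"ax": 0.0,"ay": 0.0,"az": 1.4,"claw": 0}], "newtons": 20}}

```text
time: 1.1
ee_pos: [0.4748, 0.3456, 0.1966]
eef_rot: [0.052, 0.999, -0.003, -0.001]
force: [0.5, 1.1, -0.3]
opening: 0.0004
```

Emit:
{"method": "step_arm", "body": {"increments": [{"tx": 0.021,"ty": -0.034,"tz": 0.0,"ax": 0.0,"ay": 0.0,"az": 0.4,"claw": 0},{"tx": 0.021,"ty": -0.034,"tz": 0.0,"ax": 0.0,"ay": 0.0,"az": 0.4,"claw": 0},{"tx": 0.021,"ty": -0.034,"tz": 0.001,"ax": 0.0,"ay": 0.0,"az": 0.4,"claw": 0},{"tx": 0.021,"ty": -0.034,"tz": 0.001,"ax": 0.0,"ay": 0.0,"az": 0.4,"claw": 0},{"tx": 0.021,"ty": -0.034,"tz": 0.001,"ax": 0.0,"ay": 0.0,"az": 0.4,"claw": 0},{"tx": 0.021,"ty": -0.034,"tz": 0.001,"ax": 0.0,"ay": 0.0,"az": 0.4,"claw": 0},{"tx": 0.0,"ty": 0.0,"tz": 0.0,"ax": 0.0,"ay": 0.0,"az": 0.0,"claw": 0},{"tx": 0.0,"ty": 0.0,"tz": 0.0,"ax": 0.0,"ay": 0.0,"az": 0.0,"claw": 0}]}}

```text
time: 2.1
ee_pos: [0.6047, 0.1315, 0.1976]
eef_rot: [0.033, 0.999, -0.003, -0.003]
force: [-0.4, 0.2, -0.8]
opening: -0.0002
```

```bash
python3 - <<'E'
from h import *
C=cal("wrist"); np.savez("w1.npz",K=C[0],R=C[1],t=C[2]); shot("wrist","w1.png"); s=env.read_state(); print(s["ee_pos"],s["eef_rot"],s["force"])
print(-C[1].T@C[2],C[1][2])
print(proj(C,(.6455,.142,.079)))
E
```

```text
[0.60470527 0.13159248 0.19756193] [ 0.03246786  0.99946226 -0.0033792  -0.00309959] [-0.0750692   0.03551849 -0.07786908]
[0.53220627 0.1362875  0.37110865] [ 0.28549202 -0.02558548 -0.9580395 ]
[345.63154239 272.03123609]
```

View pics/w1.png

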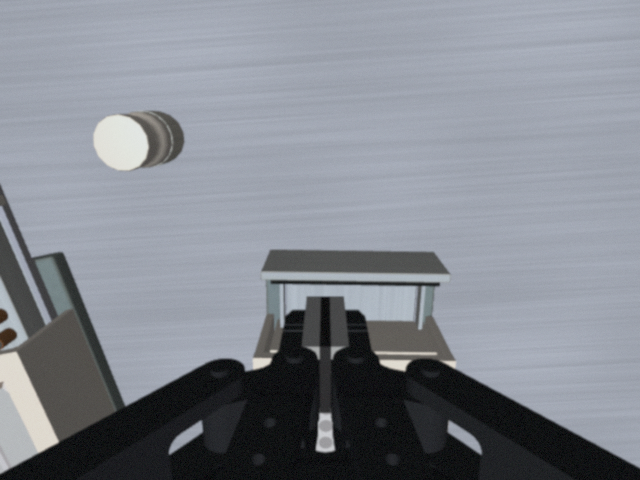

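The wrist view shows the bright top edge of the empty panel from about (263,275) to (449,276), with the channel behind it and the jar well clear at (122,142). I'll cast rays to the band ends.

```bash
python3 - <<'E'
from h import *
d=np.load("w1.npz"); C=(d["K"],d["R"],d["t"]); im=cv2.imread("pics/w1.png")
g=cv2.cvtColor(im,cv2.COLOR_BGR2GRAY)
for u in(275,350,437): print(u,list(zip(range(264,290),g[264:290,u].tolist())))
print(g[276,255:275].tolist(),g[276,440:455].tolist())
p,q=ray(C,(449.,276.),.079),ray(C,(263,275.),.079); print(p,q,np.linalg.norm(p-q),(p+q)/2,np.degrees(np.arctan2(p[0]-q[0],p[1]-q[1])))
E
```

```text
275 [(264, 79), (265, 79), (266, 81), (267, 79), (268, 78), (269, 77), (270, 90), (271, 129), (272, 158), (273, 175), (274, 181), (275, 180), (276, 180), (277, 178), (278, 171), (279, 141), (280, 90), (281, 46), (282, 38), (283, 64), (284, 106), (285, 124), (286, 128), (287, 127), (288, 129), (289, 130)]
350 [(264, 82), (265, 81), (266, 82), (267, 84), (268, 82), (269, 85), (270, 82), (271, 89), (272, 123), (273, 157), (274, 177), (275, 182), (276, 182), (277, 179), (278, 181), (279, 175), (280, 144), (281, 92), (282, 45), (283, 35), (284, 79), (285, 143), (286, 172), (287, 178), (288, 180), (289, 178)]
437 [(264, 82), (265, 82), (266, 81), (267, 84), (268, 86), (269, 83), (270, 83), (271, 84), (272, 88), (273, 112), (274, 154), (275, 176), (276, 180), (277, 184), (278, 182), (279, 182), (280, 181), (281, 162), (282, 111), (283, 53), (284, 37), (285, 65), (286, 110), (287, 148), (288, 160), (289, 162)]
[165, 165, 164, 163, 164, 161, 165, 175, 179, 179, 180, 178, 177, 180, 180, 179, 181, 179, 180, 184] [180, 179, 180, 180, 182, 178, 181, 180, 179, 171, 163, 162, 160, 162, 161]
[0.65334098 0.2172847  0.079     ] [0.64402314 0.08141288 0.079     ] 0.1361909500860149 [0.64868206 0.14934879 0.079     ] 3.92309688424664
```

Emit:
{"method": "step_arm", "body": {"increments": [{"tx": 0.025,"ty": 0.005,"tz": 0.0,"ax": 0.0,"ay": 0.0,"az": 0.0,"claw": 0},{"tx": 0.025,"ty": 0.005,"tz": 0.0,"ax": 0.0,"ay": 0.0,"az": 0.0,"claw": 0},{"tx": 0.02,"ty": 0.003,"tz": 0.0,"ax": 0.0,"ay": 0.0,"az": 0.0,"claw": 0},{"tx": 0.003,"ty": 0.0,"tz": -0.02,"ax": 0.0,"ay": 0.0,"az": 0.0,"claw": 0},{"tx": 0.0,"ty": 0.0,"tz": -0.03,"ax": 0.0,"ay": 0.0,"az": 0.0,"claw": 0},{"tx": 0.0,"ty": 0.0,"tz": -0.03,"ax": 0.0,"ay": 0.0,"az": 0.0,"claw": 0},{"tx": 0.0,"ty": 0.0,"tz": -0.015,"ax": 0.0,"ay": 0.0,"az": 0.0,"claw": 0},{"tx": 0.0,"ty": 0.0,"tz": 0.0,"ax": 0.0,"ay": 0.0,"az": 0.0,"claw": 0}]}}

```text
time: 3.15
ee_pos: [0.6738, 0.151, 0.0962]
eef_rot: [0.029, 1.0, -0.003, -0.004]
force: [-0.4, 0.5, 0.5]
opening: -0.0001
```

```bash
python3 - <<'E'
from h import *
shot("wrist","w2.png"); s=env.read_state(); print(s["ee_pos"],s["eef_rot"],s["force"])
E
```

```text
[0.67422586 0.15106803 0.09710205] [ 0.02887441  0.9995706  -0.00320632 -0.00382073] [ 0.33539466 -0.96155789 -0.01364047]
```

View pics/w2.png

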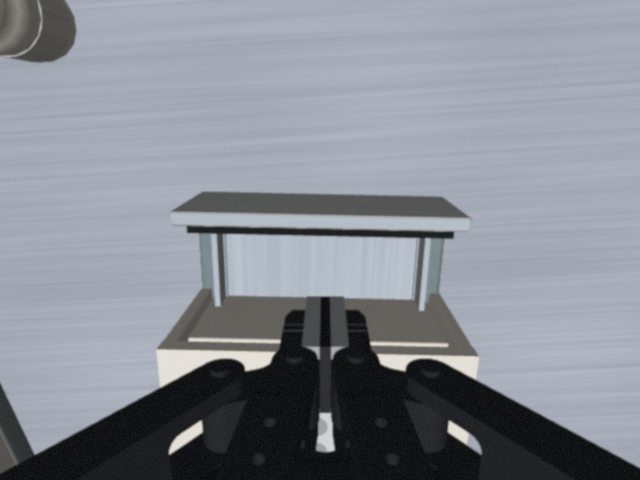

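The fingertips are over the channel, between the panel band (row ~221, columns 171–470) and the inner-front edge (row ~343). A quick ray check will give the descent margin.

```bash
python3 - <<'E'
from h import *
C=cal("wrist"); p,q=ray(C,(470,224),.079),ray(C,(171,217),.079)
print(p,q,np.linalg.norm(p-q),(p+q)/2,np.degrees(np.arctan2(p[0]-q[0],p[1]-q[1])))
print("inner",ray(C,(190,339),.084),ray(C,(447,344),.084))
s=env.read_state()["ee_pos"]; print(s,proj(C,s),proj(C,s-[.011,0,0]))
E
```

```text
[0.65535466 0.218123   0.079     ] [0.64425556 0.08021159 0.079     ] 0.13835731886728816 [0.64980511 0.14916729 0.079     ] 4.601241191696477
inner [0.70486668 0.08161133 0.084     ] [0.71443024 0.20758436 0.084     ]
[0.67422586 0.15106803 0.09710205] [327.51380717 284.36733492] [326.08086383 260.7065815 ]
```

Emit:
{"method": "step_arm", "body": {"increments": [{"tx": 0.005,"ty": 0.0,"tz": 0.0,"ax": 0.0,"ay": 0.0,"az": 0.0,"claw": 0},{"tx": 0.0,"ty": -0.001,"tz": -0.01,"ax": 0.0,"ay": 0.0,"az": -0.5,"claw": 0},{"tx": 0.0,"ty": 0.0,"tz": -0.01,"ax": 0.0,"ay": 0.0,"az": 0.0,"claw": 0},{"tx": 0.0,"ty": 0.0,"tz": -0.01,"ax": 0.0,"ay": 0.0,"az": 0.0,"claw": 0},{"tx": 0.0,"ty": 0.0,"tz": -0.01,"ax": 0.0,"ay": 0.0,"az": 0.0,"claw": 0},{"tx": 0.0,"ty": 0.0,"tz": 0.0,"ax": 0.0,"ay": 0.0,"az": 0.0,"claw": 0}]}}

```text
time: 3.95
ee_pos: [0.6803, 0.1501, 0.0565]
eef_rot: [0.034, 0.999, -0.003, -0.002]
force: [0.9, 0.4, -0.4]
opening: -0.0002
```

No contact going down, so the fingertips are in the channel. Next I'll draw slowly along the slide direction (−0.997, +0.075).

Emit:
{"method": "step_arm", "body": {"increments": [{"tx": 0.0,"ty": 0.0,"tz": -0.006,"ax": 0.0,"ay": 0.0,"az": 0.0,"claw": 0},{"tx": -0.005,"ty": 0.0004,"tz": 0.0,"ax": 0.0,"ay": 0.0,"az": 0.0,"claw": 0},{"tx": -0.005,"ty": 0.0004,"tz": 0.0,"ax": 0.0,"ay": 0.0,"az": 0.0,"claw": 0},{"tx": -0.005,"ty": 0.0004,"tz": 0.0,"ax": 0.0,"ay": 0.0,"az": 0.0,"claw": 0},{"tx": -0.005,"ty": 0.0004,"tz": 0.0,"ax": 0.0,"ay": 0.0,"az": 0.0,"claw": 0}]}}

```text
time: 4.58
ee_pos: [0.6593, 0.1519, 0.0511]
eef_rot: [0.034, 0.999, -0.003, -0.002]
force: [-0.1, 0.1, -0.2]
opening: 0.0003
```

Emit:
{"method": "step_arm", "body": {"increments": [{"tx": -0.004,"ty": 0.0003,"tz": 0.0,"ax": 0.0,"ay": 0.0,"az": 0.0,"claw": 0},{"tx": -0.004,"ty": 0.0003,"tz": 0.0,"ax": 0.0,"ay": 0.0,"az": 0.0,"claw": 0},{"tx": -0.004,"ty": 0.0003,"tz": 0.0,"ax": 0.0,"ay": 0.0,"az": 0.0,"claw": 0}]}}

```text
time: 4.95
ee_pos: [0.6465, 0.153, 0.0514]
eef_rot: [0.034, 0.999, -0.003, -0.002]
force: [-0.2, -0.2, 0.2]
opening: -0.0001
```

```bash
python3 - <<'E'
from h import *
shot("wrist","w3.png"); s=env.read_state(); print(s["ee_pos"],s["eef_rot"],s["force"])
E
```

```text
[0.6461363  0.15297542 0.05145922] [ 0.03354716  0.99943215 -0.00268185 -0.00166713] [-0.34351417  0.23343164 -0.21093833]
```

View pics/w3.png

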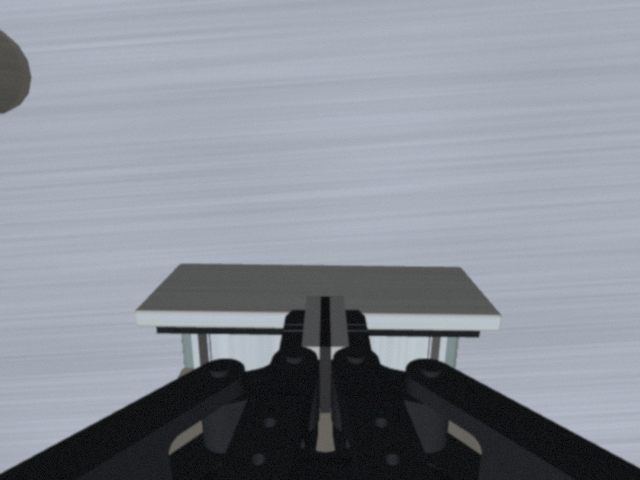

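The fingertips seem to overlap the panel band (rows 312–330, columns 136–500), and there has been no contact force. I'll check whether the panel has moved and where the panel and fingertips really are.

```bash
python3 - <<'E'
from h import *
C=cal("wrist"); K,R,t=C
for z in (.06,.079,.1):
    p,q=ray(C,(500,322),z),ray(C,(136,317),z); print(z,p,q,np.linalg.norm(p-q),(p+q)/2)
s=env.read_state()["ee_pos"]; print(s,-R.T@t, K[0,0])
for z in (0,.02,.04,.06,.08): print(z,proj(C,s+[0,0,z]),proj(C,s+[-.011,0,z]))
a=shot("top","t3.png"); C2=cal("top"); print(proj(C2,s),proj(C2,(.649,.149,.079)))
im=a[150:260,200:320,::-1]; b=cv2.imread("pics/top0.png")[150:260,200:320]
cv2.imwrite("pics/c3.png",cv2.resize(np.hstack([b,im]),None,fx=3.3,fy=3.3,interpolation=cv2.INTER_CUBIC))
E
```

```text
0.06 [0.66460862 0.22561812 0.06      ] [0.65225113 0.0704569  0.06      ] 0.15565254071913195 [0.65842987 0.14803751 0.06      ]
0.079 [0.65405113 0.21779065 0.079     ] [0.64311869 0.08052246 0.079     ] 0.1377028524226011 [0.64858491 0.14915655 0.079     ]
0.1 [0.64238232 0.20913923 0.1       ] [0.63302494 0.09164754 0.1       ] 0.11786372325275124 [0.63770363 0.15039339 0.1       ]
[0.6461363  0.15297542 0.05145922] [0.57305826 0.15774139 0.22476043] 426.98561779275286
0 [327.48301168 284.40559217] [325.81179915 260.79591537]
0.02 [327.49065116 304.31283788] [325.62539174 278.34282282]
0.04 [327.50025665 329.34322013] [325.38996779 300.5037577 ]
0.06 [327.51269917 361.76645667] [325.08326691 329.3741332 ]
0.08 [327.52945341 405.42531558] [324.66714522 368.54451186]
[260.60040948 206.86390077] [260.81124141 203.30945425]
```

View pics/c3.png

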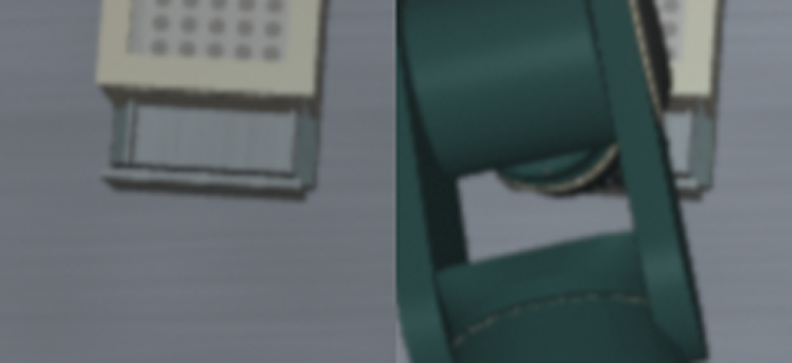

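The panel hasn't moved (lip still at x ≈ 0.6486), so the fingertips passed above it. Shut, their real ends must sit 30 mm or more above the reported TCP. I'll go back over the channel and take a look through the scene camera before going lower.

Emit:
{"method": "step_arm", "body": {"increments": [{"tx": 0.01,"ty": -0.001,"tz": 0.0,"ax": 0.0,"ay": 0.0,"az": 0.0,"claw": 0},{"tx": 0.012,"ty": -0.001,"tz": 0.0,"ax": 0.0,"ay": 0.0,"az": 0.0,"claw": 0},{"tx": 0.012,"ty": -0.001,"tz": 0.0,"ax": 0.0,"ay": 0.0,"az": 0.0,"claw": 0}]}}

```text
time: 5.42
ee_pos: [0.6827, 0.1498, 0.0517]
eef_rot: [0.033, 0.999, -0.003, -0.001]
force: [-0.7, 0.3, -1.0]
opening: 0.0002
```

```bash
python3 - <<'E'
from h import *
a=shot("scene","s4.png"); s=env.read_state(); C=cal("scene"); print(s["ee_pos"],s["joints"],s["opening"],env.tcp_to_grasp, proj(C,s["ee_pos"]),proj(C,s["ee_pos"]+[0,0,.03]),proj(C,s["ee_pos"]+[0,0,.1]))
cv2.imwrite("pics/c4.png",cv2.resize(a[140:300,320:520,::-1],None,fx=3.7,fy=3.7,interpolation=cv2.INTER_CUBIC))
E
```

```text
[0.68376954 0.14956038 0.05159851] [ 0.18108124  0.2457252   1.53961711 -0.00487669  1.35953173 -1.32153603] 3.696196496252877e-05 0.0187 [396.20740369 239.44269912] [397.51149534 232.04539425] [400.74104085 213.72618137]
```

View pics/c4.png

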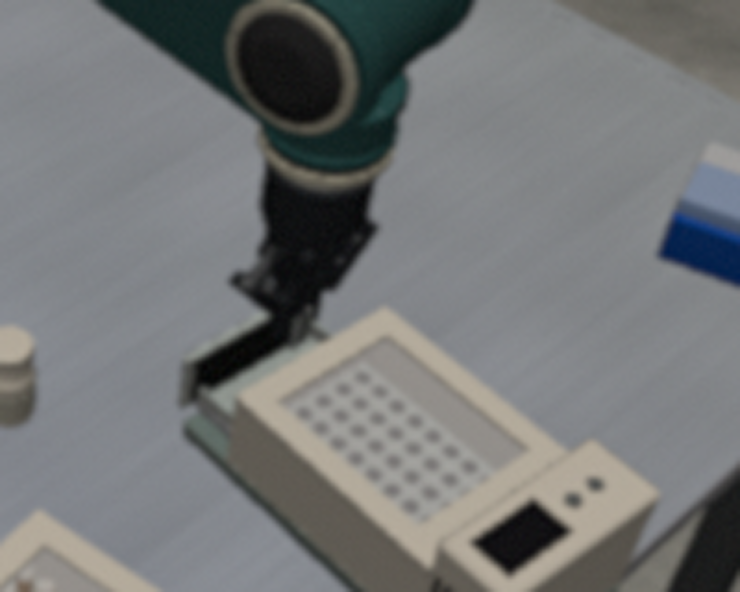

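The scene view shows the fingers over the channel, with the ends partly hidden behind the inner front, so it doesn't settle the height. I'll descend with a force guard in small steps.

Emit:
{"method": "step_arm", "body": {"increments": [{"tx": -0.004,"ty": 0.0,"tz": -0.004,"ax": 0.0,"ay": 0.0,"az": 0.0,"claw": 0},{"tx": 0.0,"ty": 0.0,"tz": -0.004,"ax": 0.0,"ay": 0.0,"az": 0.0,"claw": 0},{"tx": 0.0,"ty": 0.0,"tz": -0.003,"ax": 0.0,"ay": 0.0,"az": 0.0,"claw": 0},{"tx": 0.0,"ty": 0.0,"tz": 0.0,"ax": 0.0,"ay": 0.0,"az": 0.0,"claw": 0}]}}

```text
time: 5.98
ee_pos: [0.6792, 0.1494, 0.0389]
eef_rot: [0.034, 0.999, -0.003, -0.002]
force: [0.5, 0.4, -1.2]
opening: 0.0001
```

Emit:
{"method": "step_arm", "body": {"increments": [{"tx": 0.0,"ty": 0.0,"tz": -0.003,"ax": 0.0,"ay": 0.0,"az": 0.0,"claw": 0},{"tx": 0.0,"ty": 0.0,"tz": -0.003,"ax": 0.0,"ay": 0.0,"az": 0.0,"claw": 0},{"tx": 0.0,"ty": 0.0,"tz": -0.002,"ax": 0.0,"ay": 0.0,"az": 0.0,"claw": 0}]}}

```text
time: 6.35
ee_pos: [0.6793, 0.1496, 0.0308]
eef_rot: [0.034, 0.999, -0.003, -0.002]
force: [0.0, -0.0, -0.0]
opening: -0.0001
```

Emit:
{"method": "step_arm", "body": {"increments": [{"tx": -0.005,"ty": 0.0,"tz": -0.002,"ax": 0.0,"ay": 0.0,"az": 0.0,"claw": 0},{"tx": -0.003,"ty": 0.0,"tz": -0.003,"ax": 0.0,"ay": 0.0,"az": 0.0,"claw": 0},{"tx": -0.003,"ty": 0.0,"tz": -0.003,"ax": 0.0,"ay": 0.0,"az": 0.0,"claw": 0}]}}

```text
time: 6.72
ee_pos: [0.6675, 0.1495, 0.0223]
eef_rot: [0.034, 0.999, -0.003, -0.002]
force: [0.4, -0.6, 0.9]
opening: -0.0003
```

Emit:
{"method": "step_arm", "body": {"increments": [{"tx": -0.003,"ty": 0.0,"tz": 0.0,"ax": 0.0,"ay": 0.0,"az": 0.0,"claw": 0},{"tx": -0.003,"ty": 0.0,"tz": 0.0,"ax": 0.0,"ay": 0.0,"az": 0.0,"claw": 0},{"tx": -0.003,"ty": 0.0,"tz": 0.0,"ax": 0.0,"ay": 0.0,"az": 0.0,"claw": 0}]}}

```text
time: 7.1
ee_pos: [0.6582, 0.1498, 0.0222]
eef_rot: [0.034, 0.999, -0.002, -0.001]
force: [1.6, 1.2, -0.4]
opening: -0.0003
```

The TCP is now 10 mm below the channel floor with no contact, which confirms the real tips end higher than reported. The x force is starting to build (+1.6 N), so I'll keep drawing.

Emit:
{"method": "step_arm", "body": {"increments": [{"tx": -0.004,"ty": 0.0003,"tz": 0.0,"ax": 0.0,"ay": 0.0,"az": 0.0,"claw": 0},{"tx": -0.004,"ty": 0.0003,"tz": 0.0,"ax": 0.0,"ay": 0.0,"az": 0.0,"claw": 0},{"tx": -0.004,"ty": 0.0003,"tz": 0.0,"ax": 0.0,"ay": 0.0,"az": 0.0,"claw": 0}]}}

```text
time: 7.48
ee_pos: [0.6454, 0.1507, 0.0223]
eef_rot: [0.034, 0.999, -0.002, -0.001]
force: [2.7, 1.3, -1.8]
opening: -0.0002
```

```bash
python3 - <<'E'
from h import *
print(env.read_state()["force"]); C=cal("wrist"); a=shot("wrist","w5.png"); print(env.read_state()["ee_pos"],env.read_state()["force"])
for x in(.64,.645,.65):
  print(x,proj(C,(x,.1,.079)),proj(C,(x,.2,.079)))
E
```

```text
[ 2.69688724  1.26953134 -1.75511527]
[0.64500984 0.15076714 0.02228929] [ 0.04076703  0.76711566 -0.65364996]
0.64 [163.35120334 349.72690199] [487.8797256  331.16138628]
0.645 [166.17121943 363.74393621] [487.17795701 345.64570949]
0.65 [168.93090659 377.46110247] [486.49147983 359.81442193]
```

View pics/w5.png

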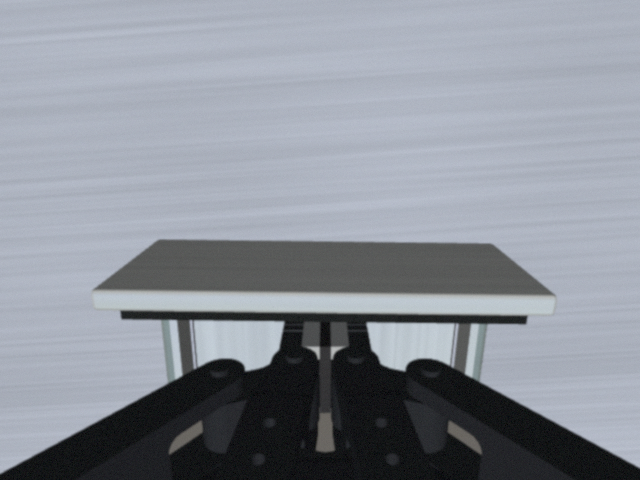

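The tip is now hooked: the panel hides the fingertips and its band is at row ~300, so the lip is at x ≈ 0.626 and the tray is about 22 mm out. I'll continue steadily.

Emit:
{"method": "step_arm", "body": {"increments": [{"tx": -0.005,"ty": 0.0004,"tz": 0.0,"ax": 0.0,"ay": 0.0,"az": 0.0,"claw": 0},{"tx": -0.008,"ty": 0.0006,"tz": 0.0,"ax": 0.0,"ay": 0.0,"az": 0.0,"claw": 0},{"tx": -0.009,"ty": 0.0007,"tz": 0.0,"ax": 0.0,"ay": 0.0,"az": 0.0,"claw": 0},{"tx": -0.009,"ty": 0.0007,"tz": 0.0,"ax": 0.0,"ay": 0.0,"az": 0.0,"claw": 0},{"tx": -0.009,"ty": 0.0007,"tz": 0.0,"ax": 0.0,"ay": 0.0,"az": 0.0,"claw": 0},{"tx": -0.009,"ty": 0.0007,"tz": 0.0,"ax": 0.0,"ay": 0.0,"az": 0.0,"claw": 0},{"tx": -0.009,"ty": 0.0007,"tz": 0.0,"ax": 0.0,"ay": 0.0,"az": 0.0,"claw": 0}]}}

```text
time: 8.4
ee_pos: [0.5831, 0.1555, 0.0224]
eef_rot: [0.034, 0.999, -0.002, -0.001]
force: [3.2, 1.0, -1.3]
opening: 0.0002
```

Emit:
{"method": "step_arm", "body": {"increments": [{"tx": -0.008,"ty": 0.0006,"tz": 0.0,"ax": 0.0,"ay": 0.0,"az": 0.0,"claw": 0},{"tx": -0.008,"ty": 0.0006,"tz": 0.0,"ax": 0.0,"ay": 0.0,"az": 0.0,"claw": 0},{"tx": -0.008,"ty": 0.0006,"tz": 0.0,"ax": 0.0,"ay": 0.0,"az": 0.0,"claw": 0},{"tx": -0.008,"ty": 0.0006,"tz": 0.0,"ax": 0.0,"ay": 0.0,"az": 0.0,"claw": 0},{"tx": -0.007,"ty": 0.0005,"tz": 0.0,"ax": 0.0,"ay": 0.0,"az": 0.0,"claw": 0},{"tx": -0.006,"ty": 0.0004,"tz": 0.0,"ax": 0.0,"ay": 0.0,"az": 0.0,"claw": 0},{"tx": -0.005,"ty": 0.0003,"tz": 0.0,"ax": 0.0,"ay": 0.0,"az": 0.0,"claw": 0}]}}

```text
time: 9.28
ee_pos: [0.5294, 0.1595, 0.0226]
eef_rot: [0.034, 0.999, -0.002, -0.001]
force: [2.5, 2.1, -0.7]
opening: 0.0001
```

Emit:
{"method": "step_arm", "body": {"increments": [{"tx": -0.004,"ty": 0.0003,"tz": 0.0,"ax": 0.0,"ay": 0.0,"az": 0.0,"claw": 0},{"tx": -0.003,"ty": 0.0002,"tz": 0.0,"ax": 0.0,"ay": 0.0,"az": 0.0,"claw": 0}]}}

```text
time: 9.52
ee_pos: [0.5219, 0.16, 0.0226]
eef_rot: [0.034, 0.999, -0.002, -0.001]
force: [2.4, 1.3, -1.8]
opening: 0.0
```

Emit:
{"method": "step_arm", "body": {"increments": [{"tx": -0.003,"ty": 0.0002,"tz": 0.0,"ax": 0.0,"ay": 0.0,"az": 0.0,"claw": 0},{"tx": -0.003,"ty": 0.0002,"tz": 0.0,"ax": 0.0,"ay": 0.0,"az": 0.0,"claw": 0}]}}

```text
time: 9.78
ee_pos: [0.5179, 0.1603, 0.0228]
eef_rot: [0.034, 0.999, -0.002, 0.002]
force: [41.2, 0.6, -23.4]
opening: 0.0004
```

The outer stop is reached, with 41 N at tool x 0.518, right where predicted. I'll back the fingertip off, lift straight up and cross over to the loaded unit.

Emit:
{"method": "step_arm", "body": {"increments": [{"tx": 0.006,"ty": -0.0004,"tz": 0.0,"ax": 0.0,"ay": 0.0,"az": 0.0,"claw": 0},{"tx": 0.006,"ty": -0.0004,"tz": 0.0,"ax": 0.0,"ay": 0.0,"az": 0.0,"claw": 0},{"tx": 0.0,"ty": 0.0,"tz": 0.015,"ax": 0.0,"ay": 0.0,"az": 0.0,"claw": 0},{"tx": 0.0,"ty": 0.0,"tz": 0.03,"ax": 0.0,"ay": 0.0,"az": 0.0,"claw": 0},{"tx": 0.0,"ty": 0.0,"tz": 0.04,"ax": 0.0,"ay": 0.0,"az": 0.0,"claw": 0},{"tx": 0.0,"ty": 0.0,"tz": 0.04,"ax": 0.0,"ay": 0.0,"az": 0.0,"claw": 0},{"tx": -0.01,"ty": -0.02,"tz": 0.02,"ax": 0.0,"ay": 0.0,"az": 0.0,"claw": 0},{"tx": -0.01,"ty": -0.04,"tz": 0.01,"ax": 0.0,"ay": 0.0,"az": 1.5,"claw": 0},{"tx": -0.01,"ty": -0.04,"tz": 0.0,"ax": 0.0,"ay": 0.0,"az": 1.5,"claw": 0},{"tx": -0.01,"ty": -0.04,"tz": 0.0,"ax": 0.0,"ay": 0.0,"az": 1.5,"claw": 0}]}}

```text
time: 11.02
ee_pos: [0.4867, 0.0175, 0.1906]
eef_rot: [-0.009, 1.0, -0.003, 0.003]
force: [-0.1, 0.3, 0.2]
opening: -0.0
```

Emit:
{"method": "step_arm", "body": {"increments": [{"tx": -0.01,"ty": -0.04,"tz": 0.0,"ax": 0.0,"ay": 0.0,"az": 1.5,"claw": 0},{"tx": -0.005,"ty": -0.04,"tz": 0.0,"ax": 0.0,"ay": 0.0,"az": 1.5,"claw": 0},{"tx": -0.005,"ty": -0.04,"tz": 0.0,"ax": 0.0,"ay": 0.0,"az": 1.5,"claw": 0},{"tx": 0.0,"ty": -0.04,"tz": 0.0,"ax": 0.0,"ay": 0.0,"az": 1.5,"claw": 0},{"tx": 0.0,"ty": -0.03,"tz": 0.0,"ax": 0.0,"ay": 0.0,"az": 0.5,"claw": 0},{"tx": 0.0,"ty": 0.0,"tz": 0.0,"ax": 0.0,"ay": 0.0,"az": 0.0,"claw": 0},{"tx": 0.0,"ty": 0.0,"tz": 0.0,"ax": 0.0,"ay": 0.0,"az": 0.0,"claw": 0}]}}

```text
time: 11.9
ee_pos: [0.4628, -0.1795, 0.1986]
eef_rot: [-0.066, 0.998, -0.003, 0.005]
force: [0.3, 0.5, -0.4]
opening: -0.0002
```

```bash
python3 - <<'E'
from h import *
C=cal("wrist"); np.savez("w6.npz",K=C[0],R=C[1],t=C[2]); shot("wrist","w6.png"); shot("top","t6.png"); s=env.read_state(); print(s["ee_pos"],s["eef_rot"],s["force"])
E
```

```text
[ 0.46292292 -0.17923825  0.19847798] [-0.06662337  0.99776029 -0.00308981  0.00511766] [ 0.7279839   0.63557505 -0.19439231]
```

View pics/w6.png

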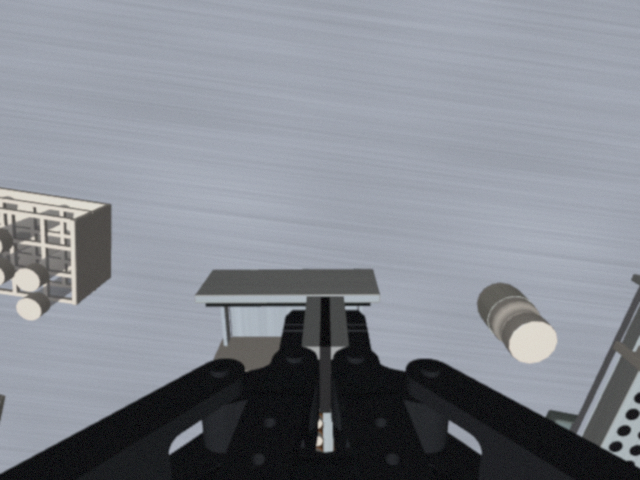

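The loaded panel's top edge runs from (196,298) to (380,296). The jar is at (530,340) and the rack at the left; both are clear.

```bash
python3 - <<'E'
from h import *
d=np.load("w6.npz"); C=(d["K"],d["R"],d["t"]); g=cv2.cvtColor(cv2.imread("pics/w6.png"),cv2.COLOR_BGR2GRAY)
for u in(215,260,295,365): print(u,list(zip(range(290,308),g[290:308,u].tolist())))
p,q=ray(C,(380,296.5),.079),ray(C,(196,298.),.079); print(p,q,np.linalg.norm(p-q),(p+q)/2,np.degrees(np.arctan2(p[0]-q[0],p[1]-q[1])))
E
```

```text
215 [(290, 84), (291, 85), (292, 85), (293, 89), (294, 110), (295, 149), (296, 169), (297, 178), (298, 181), (299, 182), (300, 176), (301, 173), (302, 140), (303, 90), (304, 48), (305, 46), (306, 95), (307, 140)]
260 [(290, 86), (291, 85), (292, 85), (293, 93), (294, 119), (295, 154), (296, 175), (297, 181), (298, 182), (299, 180), (300, 180), (301, 172), (302, 139), (303, 88), (304, 47), (305, 53), (306, 103), (307, 155)]
295 [(290, 88), (291, 86), (292, 89), (293, 94), (294, 125), (295, 157), (296, 176), (297, 182), (298, 183), (299, 181), (300, 180), (301, 172), (302, 132), (303, 73), (304, 43), (305, 64), (306, 120), (307, 161)]
365 [(290, 85), (291, 86), (292, 88), (293, 101), (294, 137), (295, 167), (296, 179), (297, 183), (298, 184), (299, 180), (300, 182), (301, 163), (302, 117), (303, 61), (304, 32), (305, 74), (306, 133), (307, 160)]
[ 0.51894257 -0.13257594  0.079     ] [ 0.53882571 -0.2693183   0.079     ] 0.13818036786463384 [ 0.52888414 -0.20094712  0.079     ] -8.27316251412975
```

Emit:
{"method": "step_arm", "body": {"increments": [{"tx": 0.0,"ty": -0.016,"tz": 0.0,"ax": 0.0,"ay": 0.0,"az": 0.0,"claw": 0},{"tx": 0.0,"ty": -0.015,"tz": -0.01,"ax": 0.0,"ay": 0.0,"az": 0.4,"claw": 0},{"tx": 0.0,"ty": 0.0,"tz": -0.03,"ax": 0.0,"ay": 0.0,"az": 0.0,"claw": 0},{"tx": 0.0,"ty": 0.0,"tz": -0.04,"ax": 0.0,"ay": 0.0,"az": 0.0,"claw": 0},{"tx": 0.0,"ty": 0.0,"tz": -0.04,"ax": 0.0,"ay": 0.0,"az": 0.0,"claw": 0},{"tx": 0.0,"ty": 0.0,"tz": -0.025,"ax": 0.0,"ay": 0.0,"az": 0.0,"claw": 0},{"tx": 0.0,"ty": 0.0,"tz": -0.015,"ax": 0.0,"ay": 0.0,"az": 0.0,"claw": 0},{"tx": 0.0,"ty": 0.0,"tz": 0.0,"ax": 0.0,"ay": 0.0,"az": 0.0,"claw": 0}]}}

```text
time: 13.0
ee_pos: [0.4614, -0.2141, 0.0303]
eef_rot: [-0.072, 0.997, -0.003, 0.004]
force: [1.1, 0.1, -0.6]
opening: 0.0
```

Emit:
{"method": "step_arm", "body": {"increments": [{"tx": 0.012,"ty": 0.0025,"tz": -0.006,"ax": 0.0,"ay": 0.0,"az": 0.0,"claw": 0},{"tx": 0.012,"ty": 0.002,"tz": 0.0,"ax": 0.0,"ay": 0.0,"az": 0.0,"claw": 0},{"tx": 0.01,"ty": 0.0015,"tz": 0.0,"ax": 0.0,"ay": 0.0,"az": 0.0,"claw": 0},{"tx": 0.006,"ty": 0.0008,"tz": 0.0,"ax": 0.0,"ay": 0.0,"az": 0.0,"claw": 0},{"tx": 0.005,"ty": 0.0007,"tz": 0.0,"ax": 0.0,"ay": 0.0,"az": 0.0,"claw": 0},{"tx": 0.005,"ty": 0.0007,"tz": 0.0,"ax": 0.0,"ay": 0.0,"az": 0.0,"claw": 0},{"tx": 0.005,"ty": 0.0007,"tz": 0.0,"ax": 0.0,"ay": 0.0,"az": 0.0,"claw": 0},{"tx": 0.005,"ty": 0.0007,"tz": 0.0,"ax": 0.0,"ay": 0.0,"az": 0.0,"claw": 0}]}}

```text
time: 14.0
ee_pos: [0.527, -0.2046, 0.027]
eef_rot: [-0.072, 0.997, -0.004, 0.006]
force: [-2.5, -0.0, 0.4]
opening: -0.0
```

Emit:
{"method": "step_arm", "body": {"increments": [{"tx": 0.008,"ty": 0.0011,"tz": 0.0,"ax": 0.0,"ay": 0.0,"az": 0.0,"claw": 0},{"tx": 0.008,"ty": 0.0011,"tz": 0.0,"ax": 0.0,"ay": 0.0,"az": 0.0,"claw": 0},{"tx": 0.008,"ty": 0.0011,"tz": 0.0,"ax": 0.0,"ay": 0.0,"az": 0.0,"claw": 0},{"tx": 0.008,"ty": 0.0011,"tz": 0.0,"ax": 0.0,"ay": 0.0,"az": 0.0,"claw": 0},{"tx": 0.008,"ty": 0.0011,"tz": 0.0,"ax": 0.0,"ay": 0.0,"az": 0.0,"claw": 0},{"tx": 0.008,"ty": 0.0011,"tz": 0.0,"ax": 0.0,"ay": 0.0,"az": 0.0,"claw": 0},{"tx": 0.007,"ty": 0.001,"tz": 0.0,"ax": 0.0,"ay": 0.0,"az": 0.0,"claw": 0}]}}

```text
time: 14.88
ee_pos: [0.5858, -0.1963, 0.027]
eef_rot: [-0.072, 0.997, -0.004, 0.006]
force: [-2.5, -0.2, 0.9]
opening: -0.0001
```

Emit:
{"method": "step_arm", "body": {"increments": [{"tx": 0.006,"ty": 0.0008,"tz": 0.0,"ax": 0.0,"ay": 0.0,"az": 0.0,"claw": 0},{"tx": 0.005,"ty": 0.0007,"tz": 0.0,"ax": 0.0,"ay": 0.0,"az": 0.0,"claw": 0},{"tx": 0.004,"ty": 0.0006,"tz": 0.0,"ax": 0.0,"ay": 0.0,"az": 0.0,"claw": 0},{"tx": 0.003,"ty": 0.0004,"tz": 0.0,"ax": 0.0,"ay": 0.0,"az": 0.0,"claw": 0}]}}

```text
time: 15.38
ee_pos: [0.6053, -0.1936, 0.0269]
eef_rot: [-0.072, 0.997, -0.004, 0.006]
force: [-1.3, 0.7, 1.5]
opening: 0.0004
```

Emit:
{"method": "step_arm", "body": {"increments": [{"tx": 0.003,"ty": 0.0004,"tz": 0.0,"ax": 0.0,"ay": 0.0,"az": 0.0,"claw": 0},{"tx": 0.003,"ty": 0.0004,"tz": 0.0,"ax": 0.0,"ay": 0.0,"az": 0.0,"claw": 0}]}}

```text
time: 15.62
ee_pos: [0.6116, -0.1927, 0.027]
eef_rot: [-0.072, 0.997, -0.004, 0.006]
force: [-2.0, 1.6, 1.9]
opening: -0.0001
```

Emit:
{"method": "step_arm", "body": {"increments": [{"tx": 0.003,"ty": 0.0004,"tz": 0.0,"ax": 0.0,"ay": 0.0,"az": 0.0,"claw": 0},{"tx": 0.003,"ty": 0.0004,"tz": 0.0,"ax": 0.0,"ay": 0.0,"az": 0.0,"claw": 0}]}}

```text
time: 15.88
ee_pos: [0.6179, -0.1918, 0.027]
eef_rot: [-0.072, 0.997, -0.004, 0.006]
force: [-2.2, 1.5, 1.4]
opening: 0.0002
```

Emit:
{"method": "step_arm", "body": {"increments": [{"tx": 0.003,"ty": 0.0004,"tz": 0.0,"ax": 0.0,"ay": 0.0,"az": 0.0,"claw": 0}]}}

```text
time: 16.0
ee_pos: [0.6211, -0.1914, 0.0269]
eef_rot: [-0.072, 0.997, -0.004, 0.006]
force: [-2.7, 0.3, 0.6]
opening: -0.0002
```

Emit:
{"method": "step_arm", "body": {"increments": [{"tx": 0.003,"ty": 0.0004,"tz": 0.0,"ax": 0.0,"ay": 0.0,"az": 0.0,"claw": 0}]}}

```text
time: 16.12
ee_pos: [0.6243, -0.1909, 0.0269]
eef_rot: [-0.072, 0.997, -0.004, 0.006]
force: [-1.8, 0.6, 1.6]
opening: -0.0005
```

Emit:
{"method": "step_arm", "body": {"increments": [{"tx": 0.003,"ty": 0.0004,"tz": 0.0,"ax": 0.0,"ay": 0.0,"az": 0.0,"claw": 0}]}}

```text
time: 16.25
ee_pos: [0.6249, -0.1908, 0.0269]
eef_rot: [-0.072, 0.997, -0.003, 0.002]
force: [-46.1, -0.7, 24.7]
opening: -0.0
```

Emit:
{"method": "step_arm", "body": {"increments": [{"tx": 0.003,"ty": 0.0004,"tz": 0.0,"ax": 0.0,"ay": 0.0,"az": 0.0,"claw": 0}]}}

```text
time: 16.38
ee_pos: [0.6245, -0.1908, 0.0269]
eef_rot: [-0.072, 0.997, -0.003, -0.002]
force: [-43.9, -0.1, 23.5]
opening: -0.0002
```

Emit:
{"method": "step_arm", "body": {"increments": [{"tx": 0.003,"ty": 0.0004,"tz": 0.0,"ax": 0.0,"ay": 0.0,"az": 0.0,"claw": 0}]}}

```text
time: 16.5
ee_pos: [0.6241, -0.1908, 0.027]
eef_rot: [-0.071, 0.997, -0.003, -0.006]
force: [-37.9, 1.6, 20.0]
opening: -0.0001
```

The inner stop is reached, with about 45 N at tool x 0.625. I'll back away, lift and check.

Emit:
{"method": "step_arm", "body": {"increments": [{"tx": -0.006,"ty": -0.0008,"tz": 0.0,"ax": 0.0,"ay": 0.0,"az": 0.0,"claw": 0},{"tx": -0.015,"ty": -0.002,"tz": 0.0,"ax": 0.0,"ay": 0.0,"az": 0.0,"claw": 0},{"tx": -0.03,"ty": -0.004,"tz": 0.0,"ax": 0.0,"ay": 0.0,"az": 0.0,"claw": 0},{"tx": -0.03,"ty": 0.0,"tz": 0.02,"ax": 0.0,"ay": 0.0,"az": 0.0,"claw": 0},{"tx": -0.03,"ty": 0.0,"tz": 0.04,"ax": 0.0,"ay": 0.0,"az": 0.0,"claw": 0},{"tx": -0.03,"ty": 0.0,"tz": 0.04,"ax": 0.0,"ay": 0.0,"az": 0.0,"claw": 0},{"tx": -0.03,"ty": 0.0,"tz": 0.04,"ax": 0.0,"ay": 0.0,"az": 0.0,"claw": 0},{"tx": -0.03,"ty": 0.0,"tz": 0.03,"ax": 0.0,"ay": 0.0,"az": 0.0,"claw": 0},{"tx": 0.0,"ty": 0.0,"tz": 0.0,"ax": 0.0,"ay": 0.0,"az": 0.0,"claw": 0}]}}

```text
time: 17.62
ee_pos: [0.4133, -0.1976, 0.2005]
eef_rot: [-0.071, 0.997, -0.004, -0.004]
force: [1.3, 0.0, 0.0]
opening: -0.0002
```

```bash
python3 - <<'E'
from h import *
a=shot("top","t7.png")[60:300,100:460,::-1]; s=env.read_state(); print(s["time"],s["ee_pos"],s["force"],s["qd"])
cv2.imwrite("pics/c7.png",cv2.resize(a,None,fx=2.2,fy=2.2,interpolation=cv2.INTER_CUBIC))
def jar(f,r):
    im=cv2.imread("pics/"+f).astype(int)[r[1]:r[3],r[0]:r[2]]; m=im.min(2)>165
    y,x=np.nonzero(m); return x.mean()+r[0],y.mean()+r[1],len(x)
print(jar("top0.png",(315,235,345,265)),jar("t7.png",(315,235,345,265)))
# bottle / rack: image change in their regions
b0,b1=[cv2.imread("pics/"+f).astype(int) for f in("top0.png","t7.png")]
for n,(x0,y0,x1,y1) in dict(bottle=(120,260,175,305),rack=(475,225,560,280),jar=(315,235,345,265)).items():
    print(n,np.abs(b0-b1)[y0:y1,x0:x1].mean())
E
```

```text
17.675 [ 0.41367501 -0.19741674  0.19908858] [-0.24535038 -0.10075828  0.23346167] [ 0.01289292  0.04837605  0.01109943  0.00099597 -0.01405281  0.00857859]
(np.float64(nan), np.float64(nan), 0) (np.float64(329.5472972972973), np.float64(248.4189189189189), 148)
bottle 8.913265993265993
rack 13.682780748663102
jar 11.832962962962963<stdin>:6: RuntimeWarning: Mean of empty slice.
  ret = ret.dtype.type(ret / rcount)
```

View pics/c7.png

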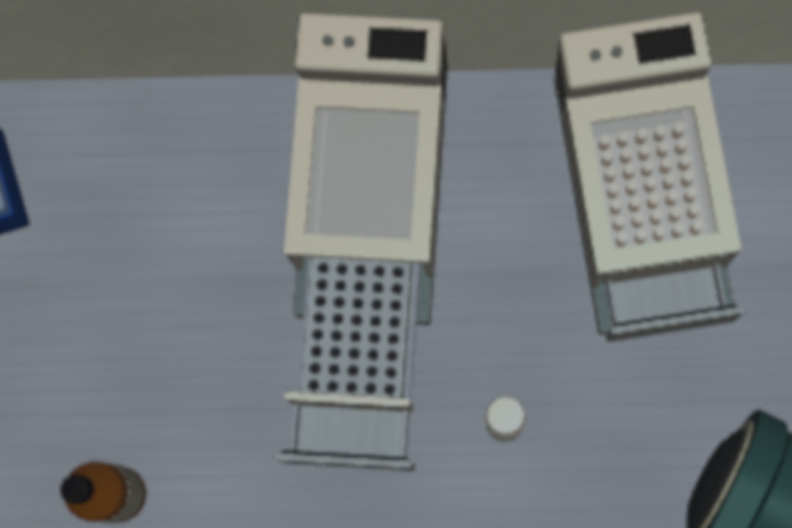

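The view shows the empty tray fully out with all its hole rows visible. The loaded tray is shut, and the jar at (329.5,248.4) and bottle are where they were. I'll let the arm settle, check the travel numerically and hand in.

Emit:
{"method": "step_arm", "body": {"increments": [{"tx": 0.0,"ty": 0.0,"tz": 0.0,"ax": 0.0,"ay": 0.0,"az": 0.0,"claw": 0},{"tx": 0.0,"ty": 0.0,"tz": 0.0,"ax": 0.0,"ay": 0.0,"az": 0.0,"claw": 0},{"tx": 0.0,"ty": 0.0,"tz": 0.0,"ax": 0.0,"ay": 0.0,"az": 0.0,"claw": 0}]}}

```text
time: 18.05
ee_pos: [0.4138, -0.197, 0.1961]
eef_rot: [-0.072, 0.997, -0.002, -0.006]
force: [0.6, -0.3, -0.1]
opening: -0.0001
```

```bash
python3 - <<'E'
from h import *
C=cal("top"); f=lambda a,b,z:(ray(C,a,z)+ray(C,b,z))/2
c=lambda x,y:(x/2.2+100-.27,y/2.2+60-.27)
e1=f(c(280,457),c(412,465),.079); e0=f((232.1,202.9),(292.4,205.9),.079)
l1=f(c(607,331),c(740,314),.079); lh=f(c(597,272),c(740,250),.095)
print("empty travel",np.linalg.norm(e1-e0),"loaded lip-hood",np.linalg.norm((l1-lh)[:2]),"(58.5 mm when home)")
# bystanders: template match of the start patches in the last picture
a,b=[cv2.imread("pics/"+n,0) for n in("top0.png","t7.png")]
for n,(x0,y0,x1,y1) in dict(bottle=(120,260,175,305),rack=(475,225,560,280),jar=(313,233,347,267)).items():
    r=cv2.matchTemplate(b[y0-12:y1+12,x0-12:x1+12],a[y0:y1,x0:x1],cv2.TM_CCOEFF_NORMED); _,v,_,l=cv2.minMaxLoc(r); print(n,"shift px",l[0]-12,l[1]-12,round(v,3))
env.sign_off()
E
```

```text
empty travel 0.14835883284758258 loaded lip-hood 0.06144494949104755 (58.5 mm when home)
bottle shift px 0 0 1.0
rack shift px 0 0 0.835
jar shift px 0 0 1.0
the job is handed in; nothing more can be done
```

I drew the empty tray out to its stop with a shut fingertip hooked behind the lip. I then pushed the tray of vials home from the front with the same fingertips. The job was handed in at about 18 s of the 48 s allowed.

**Last checks**
- **Empty tray:** the arm met the outer stop at about 41 N. The overhead picture gives 148 mm of travel, against 150 mm nominal.
- **Loaded tray:** the arm met the inner stop at about 45 N. The picture gives 61.4 mm from lip to hood, against 58.5 mm when home. That 3 mm difference is about my reading error.
- **Bystanders:** comparing the start and end pictures showed no pixel shift for the jar, bottle or rack. The rack's match was weaker (0.84 against 1.0), probably because the arm was in part of that view, though the arm never went near it.
- **Arm:** it finished clear of everything, with less than 1 N on the tool.

**What disagreed**
- **Fingertip height:** the first draw passed over the lip without touching it. The real ends of the shut fingers are roughly 30 mm above the reported tool point. I went back, lowered the tool to z ≈ 22 mm and hooked the lip from there.
- **Lip position:** the overhead and wrist cameras differed by 3 to 7 mm. I used the wrist view.

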